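Eject a bin of bolts from its spring dock and trap it with the other finger

TASK

Press the red release paddle down with one finger and keep it down, so that the small yellow bolt bin springs out of its green dock, and stop the sliding bin with the other finger before its front passes the red-striped end of the runway. Finish while still holding: the paddle down under one finger and the bin standing still and flat on the runway, out past the latch, against the other. Do not grip, lift or carry the bin, and leave the can, the socket and the carton where they are.

Things in the scene. Friction and masses are not known exactly. Their poses are not given: they have to be found in the camera images.
- dock: Green spring dock fixed on the bench. Origin on the bench top under the centre of the docked bin; +x is the way the bin is ejected, +y the paddle's side, z up. Runway floor 12 mm above the bench, 62 mm clear between steel rails (5 mm thick, tops 26 mm above the bench). Behind the bin, from x = -175 to -53 mm, stands the spring housing, 72 mm wide, 52 mm tall.
- runway_end (a point): Middle of the runway's open end, marked by a red stripe, on the floor: dock x = 100 mm, y = 0, 12 mm above the bench. Beyond it the bin would tip off onto the bench.
- latch (a point): Where the latch tongue's top stands when up, at dock x = 44.5 mm (41.5 to 47.5), 17 mm above the bench. The steel tongue, 22 mm wide, stands 5 mm proud of the floor in front of the docked bin and goes down with the paddle. If the paddle comes up while the bin is over it, it lifts the bin from below.
- bin: Small yellow bin of bolts, loose, 80 (dock x) x 56 x 45 mm tall, about 0.15 kg; origin at the centre of its underside, front face 40 mm ahead, rim 57 mm above the bench. A spring pusher holds it against the latch; released, it is pushed along dock +x by 3 to 5 N at 30 to 60 mm/s, up to 115 mm, and leans on a finger that stops it. After 60 mm its front passes the runway's end.
- release_top (a point): Centre of the top of the red release paddle, 58 mm long (dock x), 36 mm wide (dock y), beside the runway just ahead of the docked bin: dock x = 85, y = 63 mm, 42 mm above the bench when up, 32 mm when fully down. The dark rim around it is 24 mm tall.
- release (a joint): Travel of the paddle (m): 0 up, 0.010 fully down. It springs back (about 2 N at the top, 5 N at the bottom, a few N more while the bin leans on the latch). The latch lets the bin go at about 0.005.
- can: A blue can standing up, 44 mm in diameter and 75 mm tall; origin at the centre of its underside. Bystander: leave alone.
- socket: A steel wrench socket standing up, 32 mm in diameter and 40 mm tall; origin at the centre of its underside. Bystander: leave alone.
- carton: A small cardboard carton, 50 x 40 x 30 mm tall; origin at the centre of its underside. Bystander: leave alone.
Mind the look-alikes: they are no part of the job. What is shaped like the bin but orange or pink is not meant.

How it is judged:
By the outcome, as a careful person would: the job done as asked, in the order asked, and still so for the second after the job is handed in, while the arm keeps its last pose, push and grip.
It also fails if it takes over 32 s, if anything falls off the work surface, if the arm or the gripper's body presses on something with over 40 N, if the wrist force passes 120 N, or if a joint passes its speed limit or range.

ROBOT

A 6-joint arm with a two-finger parallel gripper is mounted at the origin on the work surface. World frame = base frame: x ahead of the robot, y to its left, z up, the work surface at z = 0. Lengths are in m, angles in rad, forces in N, time in s.
With the tool pointing down it reaches from about 0.325 to 0.775 m from the base axis. Payload 9.3 kg.
Tool frame: the origin (TCP) lies at the very end of the fingers, on their centre line; the grasp point (between the pads) lies 19 mm behind it (ctrl.grip_point_offset is the z of the grasp point in the tool frame, in m); z points along the fingers, y is the line along which they close (so a half turn about z gives the same grasp; the last joint's range is limited). The gripper opens to 85 mm and grips with 20 to 120 N. Pads are 22 mm wide; open, the fingers measure 114 mm over their backs; the gripper's body (76 mm by 85 mm) begins 54 mm behind the grasp point. The pads swing forward as they close: fully open they stand 13 mm farther back than shut.
Start: joints at [-1.382, 0.259, 0.021, 1.334, 0, 1.418], TCP at [0.184, -0.518, 0.231] pointing down, gripper open.
Joint ranges: [-3.04, 3.04], [-0.91, 1.82], [-1.04, 1.36], [-1.92, 1.95], [-1.52, 1.45], [-3.14, 3.14]. Speed limits (rad/s): [2.22, 2.22, 2.79, 3.14, 3.14, 3.14].

INTERFACE

Orientations are given as a 3x3 rotation matrix whose columns are the frame's x, y, z axes.
In Python, from cell import telemetry, cams, workorder, ctrl gives the robot as it stands.
- The arm moves only by the tool step_arm, never from a script. Its argument "motion" is a list of rows, each a list of 3 entries, a list of its own where there are three numbers: the shift along the world's x, y, z in mm, then the turn, a rotation vector about the world's x, y, z in rad, then the opening in per cent of the stroke, from 0 (shut) to 100 (fully open). A call has 1 to 8 rows; each row is the pose to reach, as a shift and turn from the pose commanded when the call began; what a row does not reach only later rows make up. A row lasts 1/8 s, in which the tool goes at most 62.5 mm and 10.7 degrees, less where a joint would pass 70% of its speed; a pose out of reach is approached as far as the arm can. A call with a gripper value outside its range is refused whole. The fingers move at their own pace and stop on an object; "force" is the grip in N (left out, the last holds). Time passes only in rows, so rows that repeat a pose let the fingers close. It gives the time, the measured TCP pose, the force, the opening and the grip force at its end, in the units of the state.
- telemetry.observe(): the state, without advancing time (a new reading comes with each control period).
- cams.grab_frame(name): name is "scene" or "top" or "wrist"; returns the picture (480x640x3 uint8, red, green, blue); there is no depth.
- cams.calibration(name): a dict with "mtx" (3x3 intrinsics, pixels), "world_to_cam" (4x4, takes a point from world to camera coordinates); the wrist camera has in their place "tool_from_camera" (4x4, takes a point from camera to tool coordinates, whose origin is the TCP and whose axes are the flange's). Camera axes: x right, y up, looking along -z (the intrinsics and any distortion apply to the point x, -y, -z); pixel columns grow to the right and rows downward; lengths in m; the calibration is good to about 2 mm. The wrist camera is an equidistant fisheye: a pixel r from the principal point sees the ray r / f radians off the axis. A picture is of the moment at which its call begins: read the wrist's pose just before it. calibration takes no time and is no camera call.
- workorder.finish_job(): hands the job in; it is judged then, once.
The state is a dict: "time_s": time; "joint_pos": joint angles; "joint_velocities": joint speeds; "effort": joint torques, N m; "tool_pos": TCP position; "tool_rot": TCP orientation; "force": force on the tool from outside, world axes, zero at the start; "wrist_torque": the same for the moment, N m; "opening": opening from 0.0 (shut) to 1.0 (fully open); "finger_force": force on a finger pad.
Only numpy, scipy, OpenCV 4.12 (cv2) and the standard library are available. Lean on these libraries where they do the work, as an engineer would, in place of code of your own. Each camera call takes 0.05 s, during which the arm holds its last target. There are 200 camera calls.

## Working session

There is one attempt and no reset: what is moved stays moved. The work goes in short steps, Python scripts to look and compute and a tool call to move; the robot and the scene stay as the last step left them, time stands still between calls to the robot, and variables do not carry over. Pictures are saved under pics/ and viewed, at most 10 in all, crops included, and the job is handed in when it is done.

Besides the shell and the picture viewer there is one more tool, called after "Request:" as a command line: name --argument value ..., lists and objects as JSON in quotes. step_arm: Moves the arm, as the interface text tells. Its arguments: {"type":"object","properties":{"motion":{"type":"array","items":{"type":"array"}},"force":{"type":"number"}},"required":["motion"]}

```bash
mkdir -p pics; ls; python3 - <<'E'
from cell import telemetry,cams,ctrl
import cv2
for n in("scene","top"):
    im=cams.grab_frame(n); cv2.imwrite(f"pics/{n}0.png",im[:,:,::-1]); c=cams.calibration(n); print(n,c)
print(cams.calibration("wrist"),ctrl.grip_point_offset)
s=telemetry.observe();print(s)
E
```

```text
pics
scene {'mtx': array([[570.46510638,   0.        , 310.76960359],
       [  0.        , 570.46510638, 230.76507213],
       [  0.        ,   0.        ,   1.        ]]), 'world_to_cam': array([[ 0.13568749,  0.99071989, -0.0079374 , -0.14911569],
       [-0.73539795,  0.10608109,  0.6692807 ,  0.36720314],
       [ 0.66391171, -0.08497587,  0.74296726, -1.17235274],
       [ 0.        ,  0.        ,  0.        ,  1.        ]])}
top {'mtx': array([[449.16766647,   0.        , 326.67522527],
       [  0.        , 449.16766647, 232.74956294],
       [  0.        ,   0.        ,   1.        ]]), 'world_to_cam': array([[ 0.0267522 , -0.99932749,  0.02507755,  0.06687645],
       [ 0.99886459,  0.02771222,  0.03875008, -0.52164674],
       [-0.03941898,  0.02401242,  0.99893421, -0.81014476],
       [ 0.        ,  0.        ,  0.        ,  1.        ]])}
{'mtx': array([[371.64829954,   0.        , 315.30390427],
       [  0.        , 371.64829954, 240.39551873],
       [  0.        ,   0.        ,   1.        ]]), 'tool_from_camera': array([[ 2.12372273e-05,  9.60909895e-01,  2.7686128
[... 449 characters left out ...]
nt_velocities': array([ 1.85010062e-04, -1.80618703e-03,  1.96417877e-05,  3.07534950e-04,
        2.78209986e-04, -2.31366607e-04]), 'effort': array([ 5.99008781e-03, -5.56695950e+01,  3.45067155e+01,  1.17886299e-02,
       -2.10428863e-05, -2.96515495e-06]), 'tool_pos': array([ 0.18429866, -0.51792511,  0.23073151]), 'tool_rot': array([[ 9.42150493e-01,  3.35190093e-01, -2.22050955e-04],
       [ 3.35190115e-01, -9.42149775e-01,  1.17859417e-03],
       [ 1.85847833e-04, -1.18484236e-03, -9.99999281e-01]]), 'force': array([ 0.01896619, -0.71314996, -0.4348092 ]), 'wrist_torque': array([-3.11460249e-06, -6.46407679e-03,  3.30087205e-02]), 'finger_force': 0.0, 'opening': 0.9970523243110475}
```

View pics/top0.png

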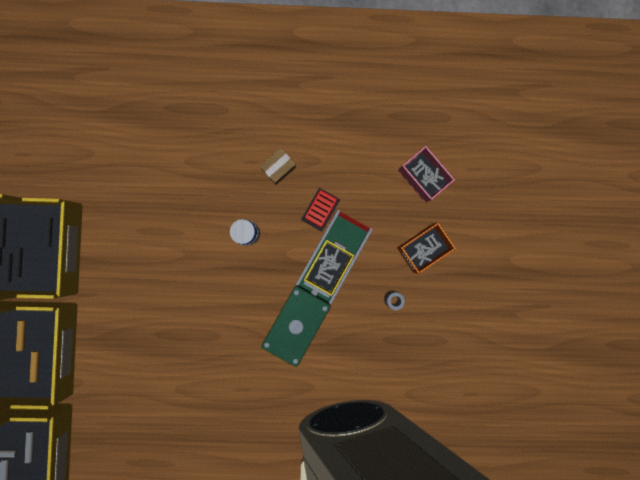

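View pics/scene0.png

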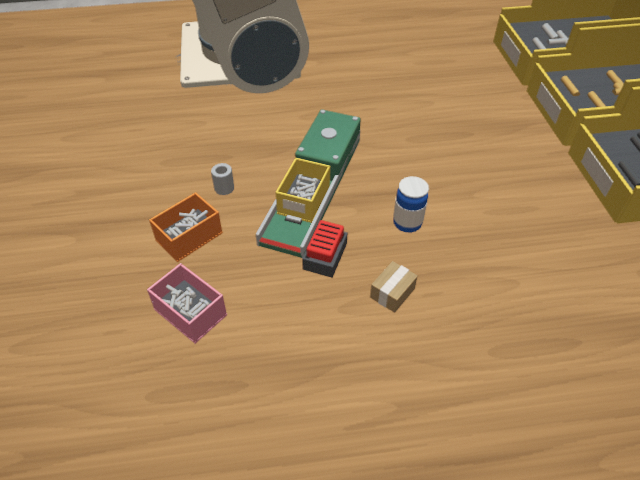

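The top view shows the housing at (296,326), the yellow bin at (329,268), the red stripe at (355,222) and the paddle at (321,208). The can is at (244,232), the socket at (396,300) and the carton at (279,167). The pink and orange bins are decoys. Next I'll fit the dock pose from both views.

```bash
cat > h.py <<'E'
import numpy as np,cv2
from scipy.optimize import least_squares
from cell import cams
def proj(n,P):
    c=cams.calibration(n);p=np.c_[P,np.ones(len(P))]@c["world_to_cam"].T
    K=c["mtx"];return np.c_[K[0,0]*p[:,0]/-p[:,2]+K[0,2],K[1,1]*p[:,1]/p[:,2]+K[1,2]]
def dock(q,D):
    c,s=np.cos(q[2]),np.sin(q[2]);D=np.array(D,float)/1000
    return np.c_[q[0]+c*D[:,0]-s*D[:,1],q[1]+s*D[:,0]+c*D[:,1],D[:,2]]
E
python3 - <<'E'
from h import *
def blobs(n,lo,hi,roi):
    h=cv2.cvtColor(cv2.imread(f"pics/{n}0.png"),cv2.COLOR_BGR2HSV);m=cv2.inRange(h,lo,hi)
    z=np.zeros_like(m);x0,y0,x1,y1=roi;z[y0:y1,x0:x1]=m[y0:y1,x0:x1];_,_,st,ce=cv2.connectedComponentsWithStats(cv2.morphologyEx(z,cv2.MORPH_CLOSE,np.ones((5,5))))
    return [(s[4],c.round(1),s[:4]) for s,c in zip(st[1:],ce[1:]) if s[4]>25]
for n,r in(("top",(290,180,385,310)),("scene",(240,150,350,280))):
    for nm,lo,hi in(("red",(0,180,110),(6,255,255)),("yel",(20,150,90),(32,255,255))):print(n,nm,blobs(n,lo,hi,r))
# housing corners (top), bin rim corners, paddle, stripe
D=[[-53,36,52],[-53,-36,52],[-175,36,52],[-175,-36,52],[85,63,42],[98,0,12],[0,0,57]]
px=dict(top=[(297,287),(330,304),(263,347),(295,365),(320.5,208),(355,222),(329.5,268)])
f=lambda q:(proj("top",dock(q,D))-px["top"]).ravel()
r=least_squares(f,[.5,0,-.5]);print(r.x,np.degrees(r.x[2]));print(r.fun.reshape(-1,2).round(1))
print("scene pred",proj("scene",dock(r.x,D)).round(1))
print("release,stripe",dock(r.x,[[85,63,42],[100,0,12],[92,31,32]]).round(3))
E
```

```text
top red [(np.int32(298), array([322.4, 203.2]), array([305, 190,  32,  37], dtype=int32)), (np.int32(51), array([349.4, 218.1]), array([340, 212,  21,  12], dtype=int32))]
top yel [(np.int32(281), array([328.7, 266.4]), array([304, 240,  50,  56], dtype=int32))]
scene red [(np.int32(947), array([324.7, 241.1]), array([307, 221,  36,  41], dtype=int32)), (np.int32(93), array([280.6, 244.9]), array([261, 239,  39,  13], dtype=int32))]
scene yel [(np.int32(1521), array([303.8, 187.9]), array([276, 158,  54,  64], dtype=int32))]
[ 0.45727006  0.07640197 -0.48944589] -28.04318378005839
[[-1.4 -2.5]
 [ 2.   1.2]
 [-2.9  0. ]
 [ 1.8  2.9]
 [ 1.  -0.2]
 [-0.1 -1.8]
 [-0.4  0.1]]
scene pred [[337.5 163.3]
 [293.1 152.9]
 [361.  116.9]
 [319.7 108.1]
 [324.  236.8]
 [278.6 246. ]
 [302.7 177.9]]
release,stripe [[0.562 0.092 0.042]
 [0.546 0.029 0.012]
 [0.553 0.061 0.032]]
```

The top fit agrees with the scene view to within a couple of pixels. Next I move above the place, turning −0.83 rad with the opening at 60 %.

Request:
step_arm --motion '[[[31,48,-5],[0,0,-0.1],60],[[62,96,-10],[0,0,-0.2],60],[[93,144,-20],[0,0,-0.3],60],[[124,192,-30],[0,0,-0.4],60],[[155,240,-40],[0,0,-0.5],60],[[186,288,-50],[0,0,-0.6],60],[[217,336,-60],[0,0,-0.7],60],[[248,384,-70],[0,0,-0.83],60]]'

```text
time_s: 1.1
tool_pos: [0.4327, -0.133, 0.1609]
tool_rot: [[0.885, -0.466, 0.0], [-0.466, -0.885, 0.0], [0.0, -0.0, -1.0]]
force: [1.2, -1.3, 0.5]
opening: 0.6
finger_force: 0.0
```

Request:
step_arm --motion '[[[31,49,-5],[0,0,0],60],[[62,98,-10],[0,0,0],60],[[93,146,-20],[0,0,0],60],[[121,195,-30],[0,0,0],60],[[121,195,-30],[0,0,0],60],[[121,195,-30],[0,0,0],60]]'

```text
time_s: 1.85
tool_pos: [0.4799, -0.0999, 0.1355]
tool_rot: [[0.919, -0.394, 0.017], [-0.394, -0.918, 0.045], [-0.002, -0.048, -0.999]]
force: [-0.7, -0.8, 0.7]
opening: 0.599
finger_force: 0.0
```

```bash
python3 - <<'E'
from h import *
from cell import telemetry
import cv2
s=telemetry.observe();print(s["time_s"],s["tool_pos"],s["tool_rot"].round(3),s["opening"],s["force"],s["joint_pos"])
a=cams.grab_frame("wrist");cv2.imwrite("pics/w1.png",a[:,:,::-1])
b=cams.grab_frame("scene");cv2.imwrite("pics/s1.png",b[:,:,::-1])
c=cams.calibration("wrist");T=np.linalg.inv(c["tool_from_camera"]);K=c["mtx"]
q=[.45727,.0764,-.48945]
P=dock(q,[[85,63,42],[100,0,12],[100,31,26],[40,28,57],[40,-28,57],[114,81,42],[56,45,42],[114,45,42],[56,81,42]])
t=(P-s["tool_pos"])@s["tool_rot"];p=np.c_[t,np.ones(len(t))]@T.T
x,y,z=p[:,0],-p[:,1],-p[:,2];r=np.hypot(x,y);th=np.arctan2(r,z)*K[0,0]
print(np.c_[x/r*th+K[0,2],y/r*th+K[1,2]].round(1))
E
```

```text
1.85 [ 0.47992751 -0.09991692  0.13551152] [[ 0.919 -0.394  0.017]
 [-0.394 -0.918  0.045]
 [-0.002 -0.048 -0.999]] 0.5990909149286102 [-0.70236853 -0.75703886  0.6766102 ] [-0.40612519  0.20494506 -0.30364683  1.06450446  0.04822745  3.14066587]
[[ 64.3 239. ]
 [143.5 218.2]
 [103.5 219.3]
 [ 93.2 303.5]
 [154.2 315. ]
 [ 46.1 202.9]
 [ 84.5 275. ]
 [ 77.7 205.3]
 [ 53.5 269.5]]
```

View pics/w1.png

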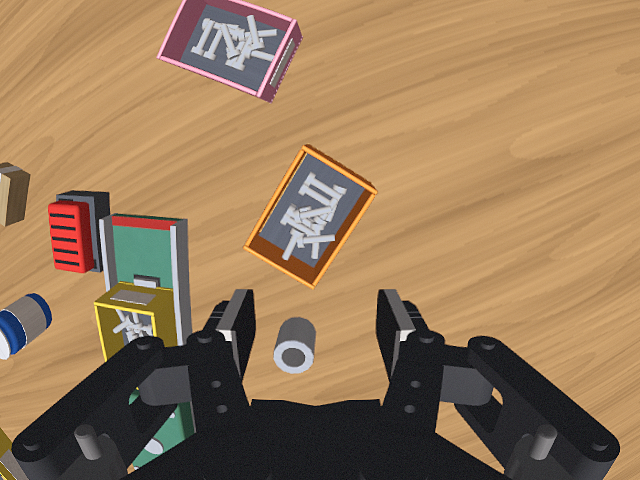

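Joint 6 reached its limit, so I'll use the half-turned orientation instead. The wrist view confirms the dock fit: paddle at (70,237) against (64,239) predicted, stripe at (145,222) against (143,218) predicted.

Request:
step_arm --motion '[[[0,0,20],[0,0,0.18],60],[[0,0,40],[0,0,0.36],60],[[0,0,40],[0,0,0.54],60],[[0,0,40],[0,0,0.72],60],[[0,0,40],[0,0,0.9],60],[[0,0,40],[0,0,1.08],60],[[0,0,40],[0,0,1.26],60],[[0,0,40],[0,0,1.44],60]]'

```text
time_s: 2.95
tool_pos: [0.4799, -0.0996, 0.176]
tool_rot: [[0.505, 0.862, -0.042], [0.863, -0.505, 0.023], [-0.002, -0.048, -0.999]]
force: [0.1, -1.1, -0.2]
opening: 0.597
finger_force: 0.0
```

Request:
step_arm --motion '[[[10,23,0],[0,0,0.18],60],[[20,46,0],[0,0,0.36],60],[[30,69,0],[0,0,0.54],60],[[40,92,0],[0,0,0.72],60],[[50,115,0],[0,0,0.9],60],[[60,138,0],[0,0,1.08],60],[[73,161,0],[0,0,1.26],60],[[73,161,0],[0,0,1.44],60]]'

```text
time_s: 3.95
tool_pos: [0.5535, 0.0628, 0.1757]
tool_rot: [[-0.791, 0.611, -0.028], [0.612, 0.79, -0.039], [-0.002, -0.048, -0.999]]
force: [0.6, -0.6, -0.8]
opening: 0.601
finger_force: 0.0
```

```bash
cat > st.py <<'E'
from h import *
from cell import telemetry
from scipy.spatial.transform import Rotation as R
q=[.45727,.0764,-.48945]
def go(target_dock):
    s=telemetry.observe();a=q[2]+np.pi;x=np.array([np.cos(a),np.sin(a),0]);z=np.array([0,0,-1.]);G=np.c_[x,np.cross(z,x),z]
    print(s["time_s"],s["tool_pos"],s["force"].round(1),s["joint_pos"][5].round(2));print("turn",R.from_matrix(G@s["tool_rot"].T).as_rotvec().round(3),"shift",((dock(q,[target_dock])[0]-s["tool_pos"])*1000).round(1));return s
E
python3 -c "
from st import *
go([92,31.5,120])"
```

```text
3.95 [0.55350783 0.06280499 0.17572939] [ 0.6 -0.6 -0.8] 0.64
turn [ 0.042 -0.024  0.169] shift [ -0.2  -1.9 -55.7]
```

Request:
step_arm --motion '[[[0,-1,-20],[0.042,-0.024,0.169],60],[[0,-2,-50],[0.042,-0.024,0.169],60],[[0,-2,-86],[0.042,-0.024,0.169],60],[[0,-2,-86],[0.042,-0.024,0.169],60]]'

```text
time_s: 4.45
tool_pos: [0.5514, 0.0595, 0.088]
tool_rot: [[-0.879, 0.477, -0.005], [0.477, 0.879, 0.001], [0.005, -0.002, -1.0]]
force: [0.6, 0.2, 1.5]
opening: 0.596
finger_force: 0.0
```

```bash
python3 - <<'E'
from st import *
go([92,31.5,60])
a=cams.grab_frame("wrist");b=cams.grab_frame("scene")[90:330,180:480]
cv2.imwrite("pics/w2.png",a[:,:,::-1]);cv2.imwrite("pics/s2.png",cv2.resize(b[:,:,::-1],None,fx=2.5,fy=2.5))
E
```

```text
4.45 [0.55140111 0.05945567 0.08804845] [0.6 0.2 1.5] 0.45
turn [-0.001 -0.005  0.008] shift [  1.9   1.5 -28. ]
```

View pics/w2.png

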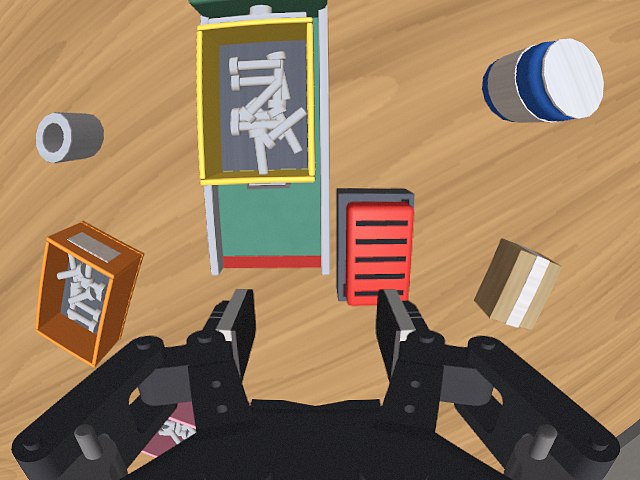

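View pics/s2.png

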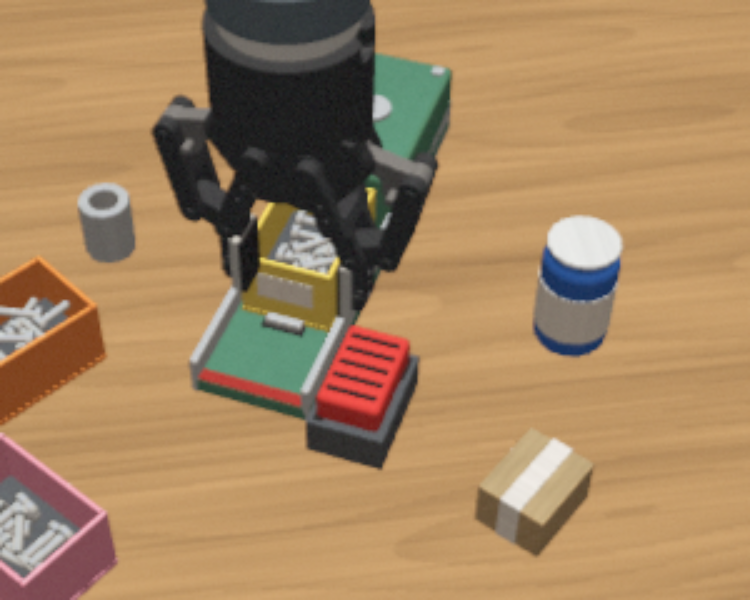

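```bash
python3 - <<'E'
from st import *
s=telemetry.observe()
c=cams.calibration("wrist");T=np.linalg.inv(c["tool_from_camera"]);K=c["mtx"]
def wp(P):
    t=(P-s["tool_pos"])@s["tool_rot"];p=np.c_[t,np.ones(len(t))]@T.T
    x,y,z=p[:,0],-p[:,1],-p[:,2];r=np.hypot(x,y);th=np.arctan2(r,z)*K[0,0];return np.c_[x/r*th+K[0,2],y/r*th+K[1,2]]
D=[[40,-28,57],[40,28,57],[-40,28,57],[-40,-28,57],[56,45,42],[56,81,42],[114,81,42],[114,45,42],[100,-31,12],[100,31,12]]
px=np.array([(200,183),(314,181),(313,19),(197,26),(348,204),(413,203),(411,305),(349,303),(221,269),(322,267)])
f=lambda q:(wp(dock(q,D))-px).ravel()
print(f(q).reshape(-1,2).round(1).tolist())
r=least_squares(f,q,loss="soft_l1");print(r.x,f(r.x).reshape(-1,2).round(1).tolist())
i=np.array([s["tool_pos"]]);d=i[0,:2]-r.x[:2];C,S=np.cos(r.x[2]),np.sin(r.x[2]);print("tcp in dock",C*d[0]+S*d[1],-S*d[0]+C*d[1])
# where finger points appear: tool points
for y in(-.0325,.0325):
  for x in(-.011,.011):
    print(y,x,wp(s["tool_pos"]+np.array([[x,y,-.006]])@s["tool_rot"].T).round())
E
```

```text
[[-4.3, -5.1], [-4.1, -6.2], [-4.4, -8.2], [-3.4, -6.8], [-4.7, -1.7], [-2.5, -0.4], [-7.3, -2.8], [-7.3, 0.7], [-0.6, -5.6], [-5.2, -3.8]]
[ 0.46060691  0.07669041 -0.47510788] [[0.7, 1.2], [1.0, -1.2], [-1.7, -3.7], [-1.2, -1.1], [0.2, 2.4], [2.0, 2.7], [-1.8, -0.4], [-1.3, 4.0], [4.7, -0.9], [-0.1, -0.3]]
tcp in dock 0.09033135323822916 0.027070655580269366
-0.0325 -0.011 [[239. 337.]]
-0.0325 0.011 [[235. 290.]]
0.0325 -0.011 [[391. 337.]]
0.0325 0.011 [[396. 290.]]
```

Request:
step_arm --motion '[[[2,2,-10],[0,0,0.02],60],[[3,4,-25],[0,0,0.02],60],[[3,4,-38],[0,0,0.02],60],[[3,4,-40],[0,0,0.02],60],[[3,4,-40],[0,0,0.02],60]]'

```text
time_s: 5.18
tool_pos: [0.5559, 0.0636, 0.0496]
tool_rot: [[-0.888, 0.459, -0.001], [0.459, 0.888, 0.0], [0.001, -0.0, -1.0]]
force: [0.5, -0.2, -0.2]
opening: 0.598
finger_force: 0.0
```

Request:
step_arm --motion '[[[0,0,-2],[0,0,0],60],[[0,0,-4],[0,0,0],60],[[0,0,-6],[0,0,0],60],[[0,0,-6],[0,0,0],60]]'

```text
time_s: 5.68
tool_pos: [0.5559, 0.0636, 0.0437]
tool_rot: [[-0.888, 0.459, -0.001], [0.459, 0.888, 0.0], [0.001, -0.0, -1.0]]
force: [0.1, -0.8, 0.3]
opening: 0.602
finger_force: 0.0
```

Request:
step_arm --motion '[[[0,0,-2],[0,0,0],60],[[0,0,-4],[0,0,0],60],[[0,0,-4],[0,0,0],60]]'

```text
time_s: 6.05
tool_pos: [0.5559, 0.0636, 0.0396]
tool_rot: [[-0.888, 0.459, -0.001], [0.459, 0.888, 0.0], [0.001, -0.0, -1.0]]
force: [0.0, 0.2, 0.6]
opening: 0.603
finger_force: 0.0
```

Request:
step_arm --motion '[[[0,0,-1],[0,0,0],60],[[0,0,-2],[0,0,0],60],[[0,0,-3],[0,0,0],60],[[0,0,-3],[0,0,0],60]]'

```text
time_s: 6.55
tool_pos: [0.556, 0.0636, 0.0369]
tool_rot: [[-0.888, 0.459, -0.001], [0.459, 0.888, 0.0], [0.001, 0.0, -1.0]]
force: [-0.5, 0.4, 3.5]
opening: 0.602
finger_force: 1.6
```

Request:
step_arm --motion '[[[0,0,-1],[0,0,0],60],[[0,0,-2],[0,0,0],60],[[0,0,-3],[0,0,0],60],[[0,0,-3],[0,0,0],60]]'

```text
time_s: 7.05
tool_pos: [0.556, 0.0636, 0.0336]
tool_rot: [[-0.888, 0.459, -0.001], [0.459, 0.888, 0.0], [0.001, -0.0, -1.0]]
force: [-0.3, 1.8, 3.1]
opening: 0.601
finger_force: 1.4
```

Request:
step_arm --motion '[[[0,0,-2],[0,0,0],60],[[0,0,-4],[0,0,0],60],[[0,0,-5],[0,0,0],60],[[0,0,-5],[0,0,0],60]]'

```text
time_s: 7.55
tool_pos: [0.5561, 0.0636, 0.0288]
tool_rot: [[-0.888, 0.459, -0.001], [0.459, 0.888, 0.0], [0.001, 0.0, -1.0]]
force: [-0.7, -0.2, 3.7]
opening: 0.599
finger_force: 2.1
```

Request:
step_arm --motion '[[[0,0,-0.5],[0,0,0],60],[[0,0,-1],[0,0,0],60],[[0,0,-1],[0,0,0],60],[[0,0,-1],[0,0,0],60]]'

```text
time_s: 8.05
tool_pos: [0.5562, 0.0636, 0.0285]
tool_rot: [[-0.889, 0.459, -0.0], [0.459, 0.889, 0.0], [0.0, 0.0, -1.0]]
force: [-2.4, 0.4, 11.3]
opening: 0.6
finger_force: 7.0
```

```bash
python3 - <<'E'
from st import *
go([92,31.5,28])
a=cams.grab_frame("wrist");b=cams.grab_frame("scene")[90:330,180:480]
cv2.imwrite("pics/w3.png",a[:,:,::-1]);cv2.imwrite("pics/s3.png",cv2.resize(b[:,:,::-1],None,fx=2.5,fy=2.5))
E
```

```text
8.05 [0.55619636 0.06359557 0.02846757] [-2.4  0.4 11.3] 0.44
turn [-0.    -0.    -0.013] shift [-2.9 -2.6 -0.5]
```

View pics/w3.png

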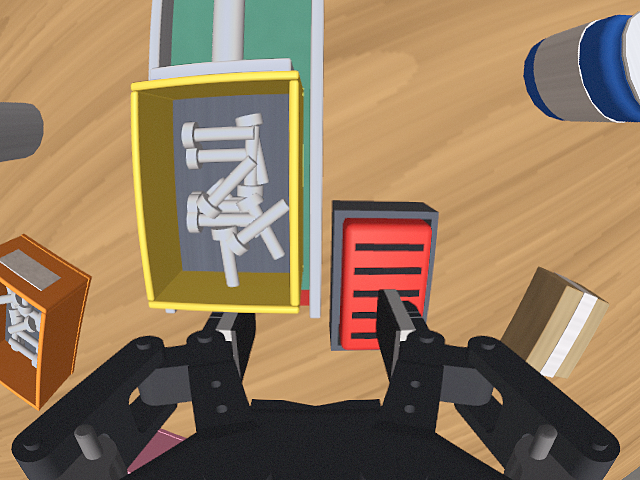

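View pics/s3.png

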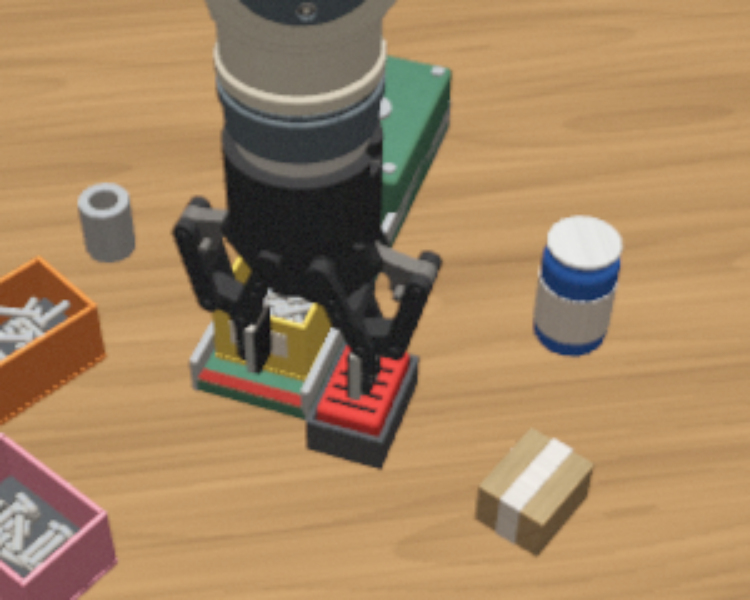

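Wrist view: the bin's front edge (y≈305) rests on the left finger at (235,320), short of the red stripe, and the paddle is down under the right finger at (400,310). The scene view shows the same. I'll hold briefly, check that nothing drifts, and hand in.

Request:
step_arm --motion '[[[0,0,0],[0,0,0],60],[[0,0,0],[0,0,0],60],[[0,0,0],[0,0,0],60],[[0,0,0],[0,0,0],60]]'

```text
time_s: 8.65
tool_pos: [0.5562, 0.0636, 0.0285]
tool_rot: [[-0.889, 0.459, -0.0], [0.459, 0.889, 0.0], [0.0, 0.0, -1.0]]
force: [-1.1, -0.4, 10.3]
opening: 0.599
finger_force: 7.0
```

```bash
python3 - <<'E'
from st import *
from cell import workorder
s=go([92,31.5,28])
a=cams.grab_frame("wrist")[:,:,::-1];d=cv2.absdiff(np.ascontiguousarray(a),cv2.imread("pics/w3.png"));print("moved px",(d.max(2)>40).sum())
if s["force"][2]>6 and (d.max(2)>40).sum()<1500: print(workorder.finish_job())
E
```

```text
8.65 [0.55619946 0.06357375 0.02847342] [-1.1 -0.4 10.3] 0.44
turn [-0.    -0.    -0.013] shift [-2.9 -2.6 -0.5]
moved px 2
the job is handed in; nothing more can be done
None
```

The job is handed in at about 8.7 s: one finger is holding the paddle fully down, and the bin is standing still against the other finger, about 20 mm short of the red stripe, with the can, socket and carton untouched.

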